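# Sort the repair bench leftovers into the smoked acrylic tiers

### The arm

A 6-joint arm with a two-finger parallel gripper is mounted at the origin on the work surface. World frame = base frame: x ahead of the robot, y to its left, z up, the work surface at z = 0. Lengths are in m, angles in rad, forces in N, time in s.
With the tool pointing down it reaches from about 0.25 to 0.775 m from the base axis. Payload 4 kg.
Tool frame: the origin (TCP) lies on the centre line of the jaws, within the pads' length; the fingertips stand 19 mm ahead of it and the grasp point (between the pads) is the TCP; x points along the fingers, z is the direction in which the jaws open and shut, and the axes are right-handed (so a half turn about x gives the same grasp; the last joint's range is limited). The gripper opens to 94 mm and grips with 3 to 60 N. Pads are 16 mm wide; open, the fingers measure 119 mm over their backs; the gripper's body (75 mm by 177 mm) begins 78 mm behind the grasp point.
Start: joints at [1.153, 0.087, 1.371, -0, 1.684, -0.103], TCP at [0.17, 0.523, 0.225] pointing down, gripper open.
Joint ranges: [-3.1, 3.1], [-0.76, 2.03], [0.27, 2.55], [-1.08, 4.22], [0.17, 2.65], [-2.57, 2.57]. Speed limits (rad/s): [2.79, 2.79, 3.14, 3.14, 3.14, 3.14].

### API

Orientations are given as [roll, pitch, yaw] about the fixed x, y, z axes, in that order (R = Rz(yaw) Ry(pitch) Rx(roll)).
In Python, from bench import robot, snapshot, camera_params gives the robot as it stands.
- The arm moves only by the tool step_arm, never from a script. Its argument "motion" is text: rows parted by semicolons, each of 7 numbers parted by spaces: the opening in per cent of the stroke, from 0 (shut) to 100 (fully open), then the shift along the tool's x, y, z in cm, then the turn, a rotation vector about the tool's x, y, z in rad. A call has 1 to 20 rows; each row shifts and turns the commanded pose from where the row before left it, along the tool's axes as they then stand; what a row does not reach is not made up. A row lasts 1/12 s, in which the tool goes at most 41.7 mm and 7.16 degrees, less where a joint would pass 70% of its speed; a pose out of reach is approached as far as the arm can. A call with a gripper value outside its range is refused whole. The fingers move at their own pace and stop on an object; the grip force is fixed at half the most. Time passes only in rows, so rows that do not move let the fingers close. It gives the time, the measured TCP pose, the force and the opening at its end, in the units of the state.
- robot.get_obs(): the state, without advancing time (a new reading comes with each control period).
- snapshot(name): name is "side" or "top" or "wrist"; returns the picture (480x640x3 uint8, red, green, blue); there is no depth.
- camera_params(name): a dict with "fx", "fy", "cx", "cy" (pixels), "R" (3x3) and "t" (3): a world point X has camera coordinates R X + t. Camera axes: x right, y down, z forward; pixel columns grow to the right and rows downward; lengths in m; the calibration is good to about 2 mm. A picture is of the moment at which its call begins: read the wrist's pose just before it. camera_params takes no time and is no camera call; for the wrist camera it gives the pose at the moment of the call.
- robot.close_job(): hands the job in, once; it reports no verdict.
The state is a dict: "time": time; "joint_positions": joint angles; "qvel": joint speeds; "joint_torque": joint torques, N m; "tool_pos": TCP position; "ee_rot": TCP orientation; "wrist_force": force on the tool from outside, world axes, zero at the start; "wrist_torque": the same for the moment, N m; "width": finger opening in m.
Only numpy, scipy, OpenCV 4.12 (cv2) and the standard library are available. Lean on these libraries where they do the work, as an engineer would, in place of code of your own. Each camera call takes 0.05 s, during which the arm holds its last target.

### The job

Sort the four loose things on the bench into the smoked acrylic trays with their own kind: the drive in the tray that already holds a drive, the tweezers with the tweezers, and both small parts boxes with the parts box. Lay each flat on the tray floor beside what is already there, nothing on top of anything else or leaning on a wall, lids up, without shoving the things already in the trays; set everything down rather than dropping it.

Things in the scene. Friction and masses are not known exactly. Their poses are not given: they have to be found in the camera images.
- tray_drives: The tray that already holds one drive, near its -y end. Fixed, smoked acrylic, open (sizes in mm): inside 120 (x) by 170 (y) by 20 deep, walls 4. Origin under its centre, on the bench; inner floor 14 above it, rim 34, z up; y (long side) within 0.2 rad of world y. Posts 10 thick outside the long walls near the corners, studs to 40 above the bench.
- tray_tweezers: The tray that already holds one pair of tweezers, near its -x long wall. The same make, size and axes as tray_drives, and fixed.
- tray_boxes: The tray that already holds one parts box, near its -y end; there is room beside it for two more in a row along y, each with its 50 mm side across the tray and gaps of about 15 mm. The same make, size and axes as tray_drives, and fixed.
- drive_mid (a point): Centre of the loose drive, half-way up: a flat matte black portable drive, 84 mm (x) by 50 mm (y) by 12 mm thick (z), about 90 g, lying flat on the bench.
- tweezers_mid (a point): Centre of the loose tweezers, half-way up: rigid stainless tweezers lying on their side, 120 mm long (x, tips at the +x end), 15 mm wide over the two arms at the middle (y), 9 mm high (z), about 25 g.
- box_a_mid (a point): Centre, half-way up, of the first loose parts box (brass screws): a clear plastic parts box with a hinged lid and screws inside, sizes in mm: 50 (x) by 38 (y) by 22 high, about 45 g, upright.
- box_b_mid (a point): Centre, half-way up, of the second loose parts box (steel screws): a clear plastic parts box with a hinged lid and screws inside, sizes in mm: 50 (x) by 38 (y) by 22 high, about 45 g, upright.
- kept_drive_mid (a point): Centre of the drive already in its tray, the same size as the loose one; lies flat on the tray floor, its length (x) across the tray, centre about 54 mm from the tray's middle towards the tray's -y.
- kept_tweezers_mid (a point): Centre of the tweezers already in their tray, the same as the loose ones; lie along the tray, about 38 mm from its middle towards the tray's -x.
- kept_box_mid (a point): Centre of the parts box already in its tray, the same size as the loose ones; its 50 mm side lies across the tray, centre about 60 mm from the tray's middle towards the tray's -y.
Mind the look-alikes: they are no part of the job. What is shaped like the part that bears drive_mid but orange, purple or yellow is not meant.

How it is judged:
By the outcome, as a careful person would: the job done as asked, in the order asked, and still so for the second after the job is handed in, with the robot touching nothing.
It also fails if it takes over 88 s, if anything falls off the work surface, if the arm or the gripper's body presses on something with over 40 N, if the wrist force passes 120 N, or if a joint passes its speed limit or range.

## Working session

There is one attempt and no reset: what is moved stays moved. The work goes in short steps, Python scripts to look and compute and a tool call to move; the robot and the scene stay as the last step left them, time stands still between calls to the robot, and variables do not carry over. Pictures are saved under pics/ and viewed, and the job is handed in when it is done.

Besides the shell and the picture viewer there is one more tool, called after "Emit:" by a JSON object that holds its "name" and its "arguments". step_arm: Moves the arm, as the interface text tells. Its arguments: {"type":"object","properties":{"motion":{"type":"string"}},"required":["motion"]}

```bash
mkdir -p pics; ls; python3 - <<'E'
from bench import robot, snapshot, camera_params
import cv2
print(robot.get_obs())
for n in ["top","side","wrist"]:
    p=camera_params(n); print(n,p)
    cv2.imwrite(f"pics/{n}0.png",snapshot(n)[:,:,::-1])
E
```

```text
pics
{'time': 0.0, 'joint_positions': array([ 1.15286938e+00,  8.79893822e-02,  1.37221657e+00, -8.14170425e-07,
        1.68360526e+00, -1.03114724e-01]), 'qvel': array([ 7.14439439e-05,  1.18103259e-03,  1.66834103e-03, -1.16030291e-03,
       -1.54325455e-03,  1.37035211e-03]), 'joint_torque': array([ 9.47430090e-04, -3.40177238e+01, -3.02430332e+01,  7.19532534e-02,
        3.27619747e-02, -1.46807288e-04]), 'tool_pos': array([0.17011073, 0.52251003, 0.22330446]), 'ee_rot': array([ 3.03884267,  1.56857776, -1.98835863]), 'wrist_force': array([-0.49761801, -0.12912469,  0.29760345]), 'wrist_torque': array([-0.03784161, -0.04127975,  0.02811212]), 'width': 0.09357463200053366}
top {'fx': 461.2395341228124, 'fy': 461.2395341228124, 'cx': 318.4753770301646, 'cy': 246.36607579631885, 'R': array([[-1.48541774e-03, -9.99998793e-01, -4.56574161e-04],
       [-9.93040401e-01,  1.52884980e-03, -1.17764274e-01],
       [ 1.17764830e-01,  2.78467446e-04, -9.93041473e-01]]), 't': array([0.11558487, 0.43351276, 1.15458181])}
side {'fx': 595.731368491505, 'fy': 595.731368491505, 'cx': 316.855966575289, 'cy': 224.91311460688743, 'R': array([[ 0.84881647, -0.52868298,  0.00221683],
       [-0.33303817, -0.53794998, -0.77440002],
       [ 0.41060465,  0.6565852 , -0.63269242]]), 't': array([-0.32527871,  0.26226232,  1.18010358])}
wrist {'fx': 355.1543957271372, 'fy': 355.1543957271372, 'cx': 314.6589611928081, 'cy': 246.25346054164194, 'R': array([[ 0.30932884,  0.95095186, -0.00249501],
       [ 0.91903332, -0.29827012,  0.25770658],
       [ 0.24432237, -0.08200908, -0.96622   ]]), 't': array([-0.54870094, -0.02635203,  0.39159312])}
```

View pics/top0.png

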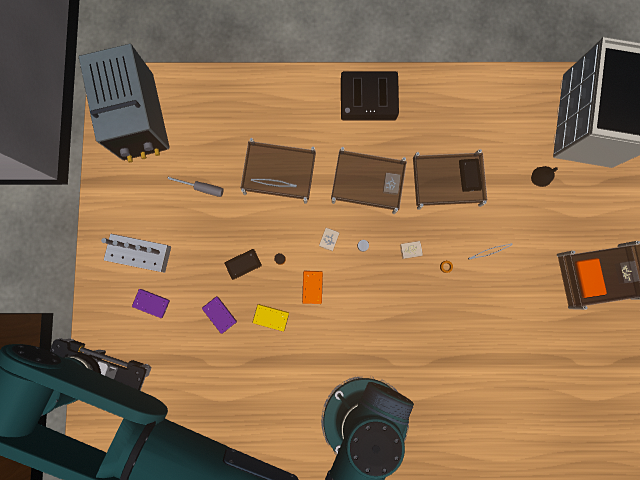

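View pics/side0.png

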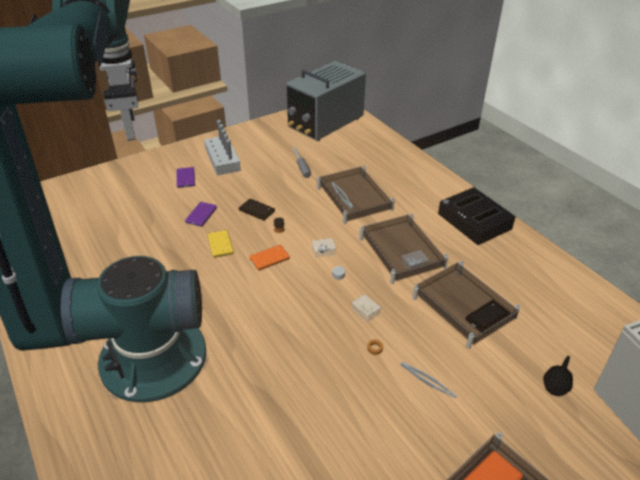

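View pics/wrist0.png

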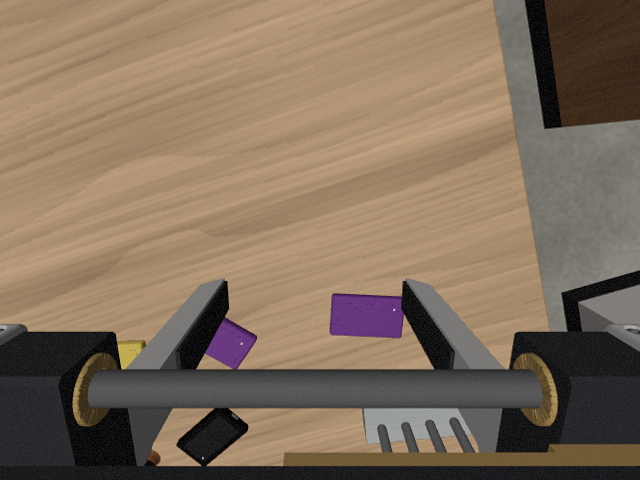

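```bash
cat > h.py <<'E'
from bench import robot, snapshot, camera_params
import cv2, numpy as np
from scipy.spatial.transform import Rotation as Ro
def ray(p,uv,z):
    uv=np.atleast_2d(uv).astype(float); R=p["R"];t=p["t"]
    d=np.c_[(uv[:,0]-p["cx"])/p["fx"],(uv[:,1]-p["cy"])/p["fy"],np.ones(len(uv))]@R
    C=-R.T@t
    return C+d*((z-C[2])/d[:,2])[:,None]
def proj(p,X):
    X=np.atleast_2d(X); c=X@p["R"].T+p["t"]
    return np.c_[p["fx"]*c[:,0]/c[:,2]+p["cx"],p["fy"]*c[:,1]/c[:,2]+p["cy"]]
def rotm(o): return Ro.from_euler("xyz",o["ee_rot"]).as_matrix()
E
python3 - <<'E'
import cv2,numpy as np
a=cv2.imread("pics/top0.png")
c=a[130:215,225:500]; c=cv2.resize(c,None,fx=2.9,fy=2.9,interpolation=cv2.INTER_CUBIC)
d=a[215:300,225:520]; d=cv2.resize(d,None,fx=2.7,fy=2.7,interpolation=cv2.INTER_CUBIC)
w=800
cv2.imwrite("pics/crop1.png",np.vstack([cv2.copyMakeBorder(x,0,10,0,w-x.shape[1],0) for x in (c,d)]))
E
```

```text
(no output)
```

View pics/crop1.png

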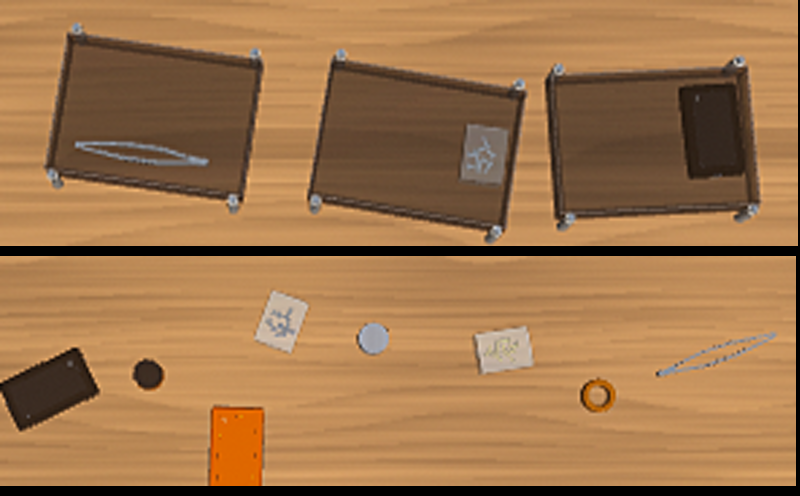

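```bash
cat > m1.py <<'E'
from h import *
p=camera_params("top")
T=dict(tw=[(76,29),(256,54),(234,201),(52,175)],bx=[(340,55),(520,86),(494,232),(315,200)],dr=[(558,71),(739,62),(752,210),(569,218)])
for k,v in T.items():
    X=ray(p,np.array(v)/2.9+[225,130],.040)[:,:2]
    c=X.mean(0); d=(X[0]-X[1])+(X[3]-X[2]); e=(X[0]-X[3])+(X[1]-X[2])
    print(k,c.round(4),"yaw",np.arctan2(d[1],d[0])-np.pi/2,np.arctan2(e[1],e[0]),np.linalg.norm(d)/2,np.linalg.norm(e)/2)
o=np.array([225,215]); y0=256
def L(pts,z): return ray(p,(np.array(pts,float)-[0,y0])/2.7+o,z)[:,:2]
print("drive",L([(0,385),(78,348),(99,392),(22,431)],.012))
print("bsteel",L([(271,290),(308,303),(292,352),(254,339)],.022))
print("bbrass",L([(474,333),(528,326),(534,366),(480,374)],.022))
print("tw",L([(658,374),(775,335)],.009))
w=camera_params("wrist"); print("cam",-w["R"].T@w["t"], rotm(robot.get_obs()))
E
python3 m1.py
```

```text
tw [0.632  0.2183] yaw -0.14511123440655105 -0.14311843173820996 0.16285653681591353 0.13516872830445908
bx [ 0.6057 -0.0149] yaw -0.17990478293508194 -0.1833589045807103 0.1613692596430167 0.13442372068847278
dr [ 0.608  -0.2254] yaw 0.0461946913664224 0.04406591474036372 0.16184535021000382 0.13422938510387744
drive [[0.39307082 0.35597118]
 [0.42850753 0.28202571]
 [0.38622924 0.26135377]
 [0.34918645 0.3340736 ]]
bsteel [[0.48285121 0.09707421]
 [0.47024603 0.06181515]
 [0.42324412 0.07732583]
 [0.43573318 0.11339076]]
bbrass [[ 0.44115938 -0.09589775]
 [ 0.44779469 -0.14744602]
 [ 0.4095375  -0.15208141]
 [ 0.40200081 -0.10070411]]
tw [[ 0.40292693 -0.27359108]
 [ 0.44039471 -0.38756905]]
cam [0.0982818  0.54606398 0.38393419] [[-6.77864065e-04 -9.50877488e-01  3.09566703e-01]
 [-1.56921837e-03  3.09567404e-01  9.50876206e-01]
 [-9.99998539e-01  1.58787053e-04 -1.70197904e-03]]
```

```bash
cat >> h.py <<'E'
def plan(x,y,z,zang):
    o=robot.get_obs(); R=rotm(o)
    zz=np.array([np.cos(zang),np.sin(zang),0]); xx=np.array([0,0,-1.]); Rt=np.c_[xx,np.cross(zz,xx),zz]
    rv=Ro.from_matrix(R.T@Rt).as_rotvec(); s=Rt.T@(np.array([x,y,z])-o["tool_pos"])*100
    j=o["joint_positions"]
    print("t %.2f pos %s zang %.3f w %.4f F %s j6 %.2f"%(o["time"],o["tool_pos"].round(4),np.arctan2(R[1,2],R[0,2]),o["width"],o["wrist_force"].round(1),j[5]))
    print("turn",rv.round(3),"shift cm after turn",s.round(2),"rows turn %.1f shift %.1f"%(np.linalg.norm(rv)/.1249,np.linalg.norm(s)/4.17))
E
python3 -c "
from h import *
plan(.389,.308,.16,.447)"
```

```text
t 0.15 pos [0.1701 0.5226 0.2236] zang 1.256 w 0.0940 F [-0.6  0.8 -0.4] j6 -0.10
turn [ 0.809 -0.002  0.001] shift cm after turn [  6.36 -28.81  10.46] rows turn 6.5 shift 7.5
```

Emit:
{"name": "step_arm", "arguments": {"motion": "100 0 0 0 0.116 0 0;100 0 0 0 0.116 0 0;100 0 0 0 0.116 0 0;100 0 0 0 0.116 0 0;100 0 0 0 0.116 0 0;100 0 0 0 0.116 0 0;100 0 0 0 0.113 0 0;100 0.4 -2.9 1.0 0 0 0;100 0.8 -3.6 1.3 0 0 0;100 0.8 -3.6 1.3 0 0 0;100 0.8 -3.6 1.3 0 0 0;100 0.8 -3.6 1.3 0 0 0;100 0.8 -3.6 1.3 0 0 0;100 0.8 -3.6 1.3 0 0 0;100 0.8 -3.0 1.1 0 0 0;100 0.4 -1.3 0.6 0 0 0;100 0 0 0 0 0 0;100 0 0 0 0 0 0"}}

```text
time: 1.65
tool_pos: [0.3894, 0.3082, 0.1599]
ee_rot: [2.795, 1.569, -3.043]
wrist_force: [0.1, -0.6, 0.0]
width: 0.0939
```

```bash
python3 - <<'E'
from h import *
plan(.389,.308,.16,.447)
cv2.imwrite("pics/w1.png",snapshot("wrist")[:,:,::-1])
E
```

```text
t 1.65 pos [0.3894 0.3082 0.1599] zang 0.445 w 0.0939 F [ 0.1 -0.6  0. ] j6 0.11
turn [-0.002 -0.002 -0.001] shift cm after turn [-0.01  0.   -0.04] rows turn 0.0 shift 0.0
```

View pics/w1.png

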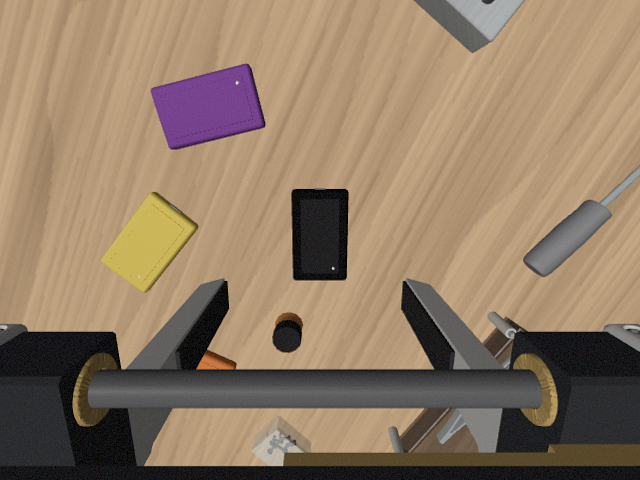

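The matte black drive sits at (320,234), squared to the jaws. Its look-alikes are purple at (208,107), yellow at (150,242) and orange at (215,360) here, plus a second purple one in the top view at (151,303). I choose the black one. The dark cylinder at (287,333) is clear of the finger paths.

```bash
python3 - <<'E'
from h import *
a=cv2.imread("pics/w1.png"); p=camera_params("wrist")
m=(a.max(2)<55).astype(np.uint8); m[:170]=0;m[290:]=0;m[:,:270]=0;m[:,370:]=0
m=cv2.morphologyEx(m,cv2.MORPH_CLOSE,np.ones((5,5)))
c=max(cv2.findContours(m,0,1)[0],key=cv2.contourArea)
b=cv2.boxPoints(cv2.minAreaRect(c)); print(b)
X=ray(p,b,.012)[:,:2]; print(X.round(4),X.mean(0).round(4))
for i in range(3): d=X[i+1]-X[i]; print(np.linalg.norm(d).round(4),np.arctan2(d[1],d[0]).round(3))
c=X.mean(0)
plan(c[0],c[1],.021,.447)
E
```

```text
[[292. 189.]
 [347. 189.]
 [347. 279.]
 [292. 279.]]
[[0.3517 0.3397]
 [0.3945 0.3602]
 [0.4318 0.2868]
 [0.3861 0.2648]] [0.391  0.3129]
0.0475 0.447
0.0824 -1.1
0.0507 -2.694
t 1.70 pos [0.3891 0.3089 0.1604] zang 0.447 w 0.0944 F [ 0.3  0.1 -1.1] j6 0.11
turn [-0.    -0.001 -0.001] shift cm after turn [13.94  0.27  0.34] rows turn 0.0 shift 3.3
```

Emit:
{"name": "step_arm", "arguments": {"motion": "100 2.5 0.2 0.3 0 0 0;100 4 0 0 0 0 0;100 3.5 0 0 0 0 0;100 2.2 0 0 0 0 0;100 1.2 0 0 0 0 0;100 0.4 0 0 0 0 0;100 0 0 0 0 0 0;40 0 0 0 0 0 0;40 0 0 0 0 0 0;40 0 0 0 0 0 0;40 0 0 0 0 0 0;40 0 0 0 0 0 0;40 0 0 0 0 0 0"}}

```text
time: 2.78
tool_pos: [0.3916, 0.3119, 0.023]
ee_rot: [0.187, 1.57, 0.633]
wrist_force: [-0.0, 0.7, 0.1]
width: 0.0571
```

Emit:
{"name": "step_arm", "arguments": {"motion": "40 0.15 0 0 0 0 0;40 0 0 0 0 0 0;0 0 0 0 0 0 0;0 0 0 0 0 0 0;0 0 0 0 0 0 0;0 0 0 0 0 0 0;0 0 0 0 0 0 0"}}

```text
time: 3.37
tool_pos: [0.3918, 0.312, 0.0213]
ee_rot: [0.045, 1.57, 0.492]
wrist_force: [1.8, 0.1, 2.1]
width: 0.05
```

```bash
python3 - <<'E'
from h import *
plan(.5,.0,.12,1.616)
c,s=np.cos(.045),np.sin(.045)
t=np.array([.608,-.2254])+np.array([-s,c])*.025; print(t); plan(t[0],t[1],.13,1.616)
E
```

```text
t 3.37 pos [0.3918 0.312  0.0213] zang 0.447 w 0.0500 F [1.8 0.1 2.1] j6 0.11
turn [-1.169e+00  1.000e-03  1.000e-03] shift cm after turn [ -9.87  -9.4  -31.65] rows turn 9.4 shift 8.3
[ 0.60687538 -0.20042531]
t 3.37 pos [0.3918 0.312  0.0213] zang 0.447 w 0.0500 F [1.8 0.1 2.1] j6 0.11
turn [-1.169e+00  1.000e-03  1.000e-03] shift cm after turn [-10.87 -19.17 -52.16] rows turn 9.4 shift 13.6
```

Emit:
{"name": "step_arm", "arguments": {"motion": "0 -1 0 0 0 0 0;0 -2 0 0 0 0 0;0 -1.5 0 0 -0.117 0 0;0 -1.5 0 0 -0.117 0 0;0 -1.5 0 0 -0.117 0 0;0 -1.4 0 0 -0.117 0 0;0 -1 0 0 -0.117 0 0;0 -1 0 0 -0.117 0 0;0 0 0 0 -0.117 0 0;0 0 0 0 -0.117 0 0;0 0 0 0 -0.117 0 0;0 0 0 0 -0.116 0 0"}}

```text
time: 4.37
tool_pos: [0.3904, 0.3113, 0.1298]
ee_rot: [1.975, 1.569, -2.686]
wrist_force: [-0.1, -0.2, -1.5]
width: 0.0494
```

Emit:
{"name": "step_arm", "arguments": {"motion": "0 0 -0.7 -1.9 0 0 0;0 0 -1.1 -3 0 0 0;0 0 -1.4 -3.8 0 0 0;0 0 -1.4 -3.8 0 0 0;0 0 -1.4 -3.8 0 0 0;0 0 -1.4 -3.8 0 0 0;0 0 -1.4 -3.8 0 0 0;0 0 -1.4 -3.8 0 0 0;0 0 -1.4 -3.8 0 0 0;0 0 -1.4 -3.8 0 0 0;0 0 -1.4 -3.8 0 0 0;0 0 -1.4 -3.8 0 0 0;0 0 -1.4 -3.8 0 0 0;0 0 -1.0 -3 0 0 0;0 0 -0.7 -1.8 0 0 0;0 0 -0.3 -0.8 0 0 0;0 0 0 0 0 0 0;0 0 0 0 0 0 0"}}

```text
time: 5.87
tool_pos: [0.6061, -0.201, 0.1294]
ee_rot: [0.744, 1.568, 2.36]
wrist_force: [0.1, -0.3, -0.2]
width: 0.0494
```

```bash
python3 - <<'E'
from h import *
plan(.6069,-.2004,.13,1.616)
cv2.imwrite("pics/w2.png",snapshot("wrist")[:,:,::-1])
E
```

```text
t 5.87 pos [ 0.6061 -0.201   0.1294] zang 1.616 w 0.0494 F [ 0.1 -0.3 -0.2] j6 -2.03
turn [ 0.     0.002 -0.002] shift cm after turn [-0.06 -0.08  0.06] rows turn 0.0 shift 0.0
```

View pics/w2.png

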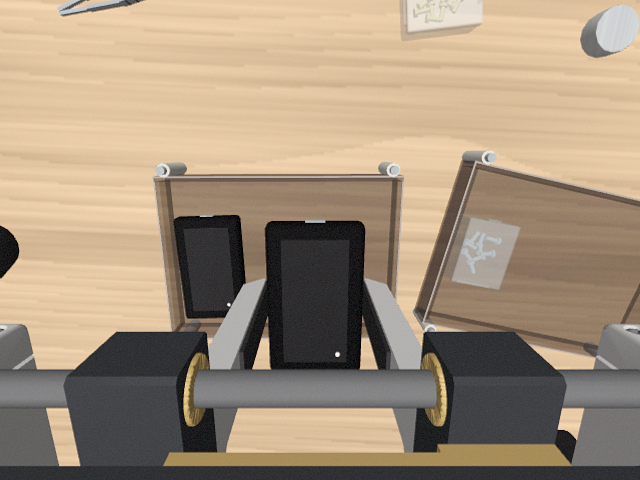

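```bash
cat > m2.py <<'E'
from h import *
p=camera_params("wrist")
S=ray(p,[(164,170),(392,169)],.040); print("studs",S.round(4))
K=ray(p,[(175,216),(241,214),(246,317),(187,320)],.026); print("kept",K.round(4))
print("rim outer",ray(p,[(156,178),(402,178)],.034).round(4))
H=ray(p,[(266,222),(363,222),(361,370),(270,370)],robot.get_obs()["tool_pos"][2]-.0213+.012); print("held",H.round(4),H.mean(0))
E
python3 m2.py
```

```text
studs [[ 0.5476 -0.307   0.04  ]
 [ 0.5396 -0.1501  0.04  ]]
kept [[ 0.5821 -0.3066  0.026 ]
 [ 0.5783 -0.2571  0.026 ]
 [ 0.6628 -0.2536  0.026 ]
 [ 0.6676 -0.3015  0.026 ]]
rim outer [[ 0.5538 -0.3155  0.034 ]
 [ 0.5457 -0.1411  0.034 ]]
held [[ 0.5647 -0.2261  0.1204]
 [ 0.5625 -0.179   0.1204]
 [ 0.6443 -0.1734  0.1204]
 [ 0.6466 -0.223   0.1204]] [ 0.60453296 -0.20036845  0.12040075]
```

Emit:
{"name": "step_arm", "arguments": {"motion": "0 1.5 -0.3 0 0 0 0;0 2.5 -0.3 0.1 0 0 0;0 2.0 0 0 0 0 0;0 1.4 0 0 0 0 0;0 0.8 0 0 0 0 0;0 0.4 0 0 0 0 0;0 0.2 0 0 0 0 0;0 0.2 0 0 0 0 0;0 0 0 0 0 0 0;0 0 0 0 0 0 0"}}

```text
time: 6.75
tool_pos: [0.6133, -0.2009, 0.0411]
ee_rot: [-1.951, 1.569, -0.335]
wrist_force: [-0.1, 0.8, -1.0]
width: 0.0496
```

Emit:
{"name": "step_arm", "arguments": {"motion": "0 0.2 0 0 0 0 0;0 0.15 0 0 0 0 0;0 0.1 0 0 0 0 0;0 0.05 0 0 0 0 0;0 0 0 0 0 0 0;0 0 0 0 0 0 0"}}

```text
time: 7.25
tool_pos: [0.6128, -0.2009, 0.0354]
ee_rot: [-2.028, 1.571, -0.412]
wrist_force: [-1.3, -0.5, 1.6]
width: 0.0496
```

Emit:
{"name": "step_arm", "arguments": {"motion": "60 0 0 0 0 0 0;60 0 0 0 0 0 0;60 0 0 0 0 0 0;60 0 0 0 0 0 0;60 -0.5 0 0 0 0 0;60 -1.5 0 0 0 0 0;60 -3 0 0 0 0 0;60 -4 0 0 0 0 0;60 -2 0 0 0 0 0;60 -1 0 0 0 0 0;60 0 0 0 0 0 0"}}

```text
time: 8.17
tool_pos: [0.6143, -0.2014, 0.1589]
ee_rot: [-2.007, 1.564, -0.391]
wrist_force: [0.3, 1.1, 0.3]
width: 0.0564
```

```bash
python3 - <<'E'
from h import *
plan(.4217,-.3306,.15,.318)
cv2.imwrite("pics/w3.png",snapshot("wrist")[:,:,::-1])
E
```

```text
t 8.17 pos [ 0.6143 -0.2014  0.1589] zang 1.616 w 0.0564 F [0.3 1.1 0.3] j6 -2.02
turn [1.298 0.002 0.007] shift cm after turn [  0.89  -6.25 -22.33] rows turn 10.4 shift 5.6
```

View pics/w3.png

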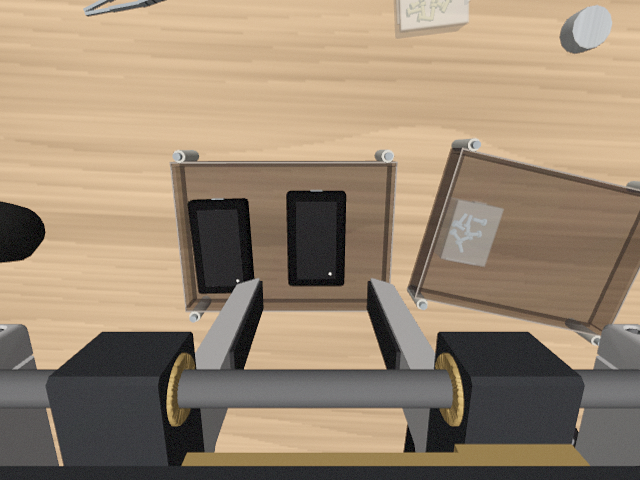

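The drive lies flat in its tray at (316,238), with a clear gap to the kept drive at (220,246). Next come the tweezers.

Emit:
{"name": "step_arm", "arguments": {"motion": "60 0 0 0 0.118 0 0;60 0 0 0 0.118 0 0;60 0 0 0 0.118 0 0;60 0 0 0 0.118 0 0;60 0 0 0 0.118 0 0;60 0 0 0 0.118 0 0;60 0 0 0 0.118 0 0;60 0 0 0 0.118 0 0;60 0 0 0 0.118 0 0;60 0 0 0 0.118 0 0;60 0 0 0 0.118 0 0;60 0.2 -1 -3.4 0 0 0;60 0.2 -1 -3.8 0 0 0;60 0.2 -1 -3.8 0 0 0;60 0.2 -1 -3.8 0 0 0;60 0.1 -1 -3.6 0 0 0;60 0 -0.9 -2.6 0 0 0;60 0 -0.4 -1.3 0 0 0;60 0 0 0 0 0 0;60 0 0 0 0 0 0"}}

```text
time: 9.88
tool_pos: [0.4205, -0.3297, 0.1445]
ee_rot: [1.564, 1.568, 1.88]
wrist_force: [-0.2, 0.9, -0.0]
width: 0.0565
```

```bash
python3 - <<'E'
from h import *
plan(.4217,-.3306,.15,.318)
cv2.imwrite("pics/w4.png",snapshot("wrist")[:,:,::-1])
E
```

```text
t 9.88 pos [ 0.4205 -0.3297  0.1445] zang 0.317 w 0.0565 F [-0.2  0.9 -0. ] j6 -1.09
turn [-0.001  0.    -0.003] shift cm after turn [-0.55 -0.12  0.09] rows turn 0.0 shift 0.1
```

View pics/w4.png

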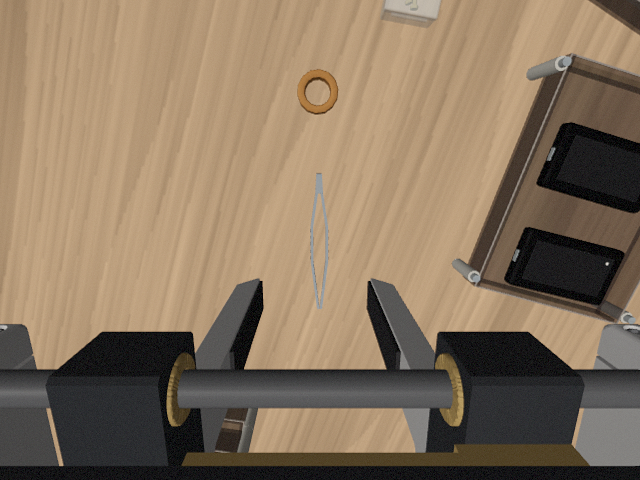

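```bash
python3 - <<'E'
from h import *
p=camera_params("wrist")
X=ray(p,[(319,173),(320,307),(319,240)],.0045);print(X.round(4)); d=X[1]-X[0]; print(np.linalg.norm(d),np.arctan2(d[1],d[0])+np.pi/2)
c=(X[0]+X[1])/2; print(c)
plan(c[0],c[1],.0205,np.arctan2(d[1],d[0])+np.pi/2)
E
```

```text
[[ 0.4057 -0.2735  0.0045]
 [ 0.4447 -0.3877  0.0045]
 [ 0.4238 -0.3278  0.0045]]
0.12068519723441144 0.32940856564401066
[ 0.42521081 -0.33055626  0.0045    ]
t 9.93 pos [ 0.4212 -0.3294  0.1449] zang 0.318 w 0.0564 F [0.6 0.3 0.9] j6 -1.09
turn [-0.011  0.    -0.002] shift cm after turn [12.44 -0.24  0.35] rows turn 0.1 shift 3.0
```

Emit:
{"name": "step_arm", "arguments": {"motion": "50 2 -0.1 0.2 -0.011 0 0;50 3 -0.15 0.15 0 0 0;50 3 0 0 0 0 0;50 2 0 0 0 0 0;50 1.2 0 0 0 0 0;50 0.6 0 0 0 0 0;50 0.3 0 0 0 0 0;50 0 0 0 0 0 0;50 0 0 0 0 0 0"}}

```text
time: 10.68
tool_pos: [0.4258, -0.3321, 0.0264]
ee_rot: [-1.019, 1.568, -0.689]
wrist_force: [-1.4, 0.6, 0.9]
width: 0.0469
```

Emit:
{"name": "step_arm", "arguments": {"motion": "40 0.3 0 0 0 0 0;40 0.25 0 0 0 0 0;40 0 0 0 0 0 0;25 0 0 0 0 0 0;25 0 0 0 0 0 0;0 0 0 0 0 0 0;0 0 0 0 0 0 0;0 0 0 0 0 0 0;0 0 0 0 0 0 0"}}

```text
time: 11.43
tool_pos: [0.4247, -0.3317, 0.0196]
ee_rot: [-0.903, 1.571, -0.574]
wrist_force: [-0.1, 0.2, 0.3]
width: 0.0149
```

```bash
python3 - <<'E'
from h import *
c,s=np.cos(-.144),np.sin(-.144)
t=np.array([.632,.2183])+np.array([c,s])*.012; print(t); plan(t[0],t[1],.13,-.144)
E
```

```text
[0.6438758  0.21657797]
t 11.43 pos [ 0.4247 -0.3317  0.0196] zang 0.329 w 0.0149 F [-0.1  0.2  0.3] j6 -1.10
turn [0.473 0.    0.   ] shift cm after turn [-11.04  57.4   13.82] rows turn 3.8 shift 14.4
```

Emit:
{"name": "step_arm", "arguments": {"motion": "0 -0.6 0 0 0 0 0;0 -1.5 0 0 0 0 0;0 -2.5 0 0 0 0 0;0 -2.5 0 0 0 0 0;0 -2 0 0 0.118 0 0;0 -1.3 0 0 0.118 0 0;0 -0.7 0 0 0.118 0 0;0 0 0 0 0.119 0 0;0 0 0 0 0 0 0"}}

```text
time: 12.18
tool_pos: [0.4251, -0.3319, 0.1318]
ee_rot: [-0.547, 1.569, -0.693]
wrist_force: [0.3, 0.4, -1.7]
width: 0.0144
```

Emit:
{"name": "step_arm", "arguments": {"motion": "0 0 1.5 0.4 0 0 0;0 0 2.7 0.65 0 0 0;0 0 3.9 0.95 0 0 0;0 0 3.9 0.95 0 0 0;0 0 3.9 0.95 0 0 0;0 0 3.9 0.95 0 0 0;0 0 3.9 0.95 0 0 0;0 0 3.9 0.95 0 0 0;0 0 3.9 0.95 0 0 0;0 0 3.9 0.95 0 0 0;0 0 3.9 0.95 0 0 0;0 0 3.9 0.9 0 0 0;0 0 3.9 0.9 0 0 0;0 0 3.9 0.9 0 0 0;0 0 2.9 0.7 0 0 0;0 0 2.0 0.5 0 0 0;0 0 1.1 0.3 0 0 0;0 0 0.5 0.1 0 0 0;0 0 0 0 0 0 0;0 0 0 0 0 0 0"}}

```text
time: 13.85
tool_pos: [0.6445, 0.2164, 0.1303]
ee_rot: [-2.193, 1.57, -2.337]
wrist_force: [-0.4, -0.4, -0.7]
width: 0.0146
```

```bash
python3 - <<'E'
from h import *
plan(.6439,.2166,.13,-.144)
cv2.imwrite("pics/w5.png",snapshot("wrist")[:,:,::-1])
E
```

```text
t 13.85 pos [0.6445 0.2164 0.1303] zang -0.144 w 0.0146 F [-0.4 -0.4 -0.7] j6 0.38
turn [-0.    -0.001  0.001] shift cm after turn [ 0.03  0.01 -0.07] rows turn 0.0 shift 0.0
```

View pics/w5.png

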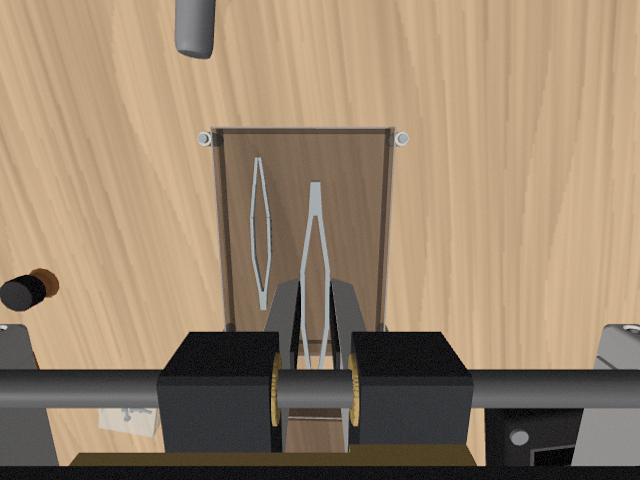

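```bash
python3 - <<'E'
from h import *
p=camera_params("wrist")
q=lambda n,u,z:print(n,ray(p,u,z).round(4).tolist())
q("studs",[(204,139),(402,139)],.04)
q("rim+y",[(214,130),(393,129)],.034)
q("kept",[(258,158),(263,309)],.0185)
q("held butt",[(316,183)],.1152)
S=ray(p,[(204,139),(402,139)],.04);d=S[1]-S[0];yw=np.arctan2(d[1],d[0]);print(yw,np.linalg.norm(d))
# predicted tcp along-tray vs kept etc, relative to tray axes
c,s=np.cos(yw),np.sin(yw);ex=np.array([c,s]);ey=np.array([-s,c])
K=ray(p,[(258,158),(263,309)],.0185)[:,:2]; t=robot.get_obs()["tool_pos"][:2]; m=S.mean(0)[:2]
H=ray(p,[(316,183)],.1152)[0,:2]
for n,v in (("kept0",K[0]),("kept1",K[1]),("tcp",t),("butt",H),("topcentre",np.array([.632,.2183]))): print(n,((v-m)@ex).round(4),((v-m)@ey).round(4))
E
```

```text
studs [[0.5816, 0.3088, 0.04], [0.7141, 0.2895, 0.04]]
rim+y [[0.588, 0.3141, 0.034], [0.71, 0.297, 0.034]]
kept [[0.6121, 0.2914, 0.0185], [0.5936, 0.1706, 0.0185]]
held butt [[0.6531, 0.2753, 0.1152]]
-0.14448137819030873 0.1339173277719531
kept0 -0.0343 -0.0129
kept1 -0.0352 -0.135
tcp 0.0087 -0.0827
butt 0.0086 -0.0229
topcentre -0.0041 -0.0823
```

Emit:
{"name": "step_arm", "arguments": {"motion": "0 1.5 0 0.3 0 0 0;0 2.5 0 0.3 0 0 0;0 2.2 0 0 0 0 0;0 1.4 0 0 0 0 0;0 0.8 0 0 0 0 0;0 0.4 0 0 0 0 0;0 0.3 0 0 0 0 0;0 0.2 0 0 0 0 0;0 0 0 0 0 0 0;0 0 0 0 0 0 0"}}

```text
time: 14.73
tool_pos: [0.6513, 0.2169, 0.0387]
ee_rot: [0.426, 1.569, 0.282]
wrist_force: [0.1, -0.3, 0.4]
width: 0.0144
```

Emit:
{"name": "step_arm", "arguments": {"motion": "0 0.2 0 0 0 0 0;0 0.15 0 0 0 0 0;0 0.1 0 0 0 0 0;0 0 0 0 0 0 0;0 0 0 0 0 0 0"}}

```text
time: 15.15
tool_pos: [0.6509, 0.2168, 0.0336]
ee_rot: [0.56, 1.57, 0.416]
wrist_force: [-1.1, 0.0, 2.4]
width: 0.0149
```

Emit:
{"name": "step_arm", "arguments": {"motion": "33 0 0 0 0 0 0;33 0 0 0 0 0 0;33 0 0 0 0 0 0;33 -0.4 0 0 0 0 0;33 -1.5 0 0 0 0 0;33 -3 0 0 0 0 0;33 -4 0 0 0 0 0;80 -3 0 0 0 0 0;80 -1 0 0 0 0 0;80 0 0 0 0 0 0"}}

```text
time: 15.98
tool_pos: [0.6524, 0.2172, 0.1667]
ee_rot: [0.408, 1.563, 0.264]
wrist_force: [0.4, -0.5, -0.6]
width: 0.0476
```

```bash
python3 - <<'E'
from h import *
plan(.4251,-.124,.15,-1.443)
cv2.imwrite("pics/w6.png",snapshot("wrist")[:,:,::-1])
E
```

```text
t 15.98 pos [0.6524 0.2172 0.1667] zang -0.144 w 0.0476 F [ 0.4 -0.5 -0.6] j6 0.38
turn [ 1.299  0.004 -0.007] shift cm after turn [  1.67 -26.89  30.94] rows turn 10.4 shift 9.8
```

View pics/w6.png

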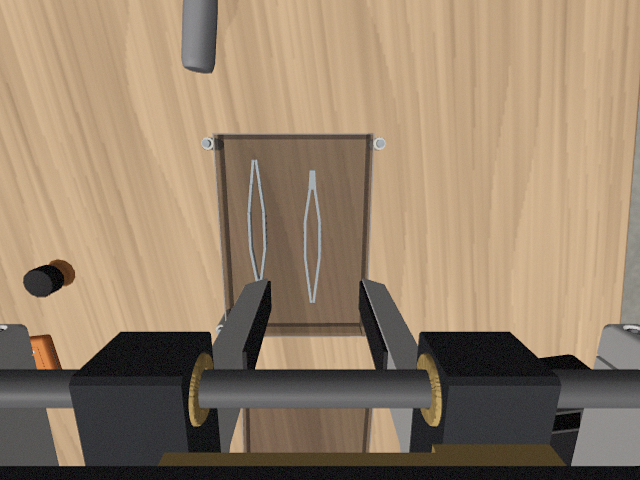

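The tweezers lie flat at (312,235), parallel to the kept pair at (257,220). Next is box_a, the brass screws.

Emit:
{"name": "step_arm", "arguments": {"motion": "85 0 0 0 0.118 0 0;85 0 0 0 0.118 0 0;85 0 0 0 0.118 0 0;85 0 0 0 0.118 0 0;85 0 0 0 0.118 0 0;85 0 0 0 0.118 0 0;85 0 0 0 0.118 0 0;85 0 0 0 0.118 0 0;85 0 0 0 0.118 0 0;85 0 0 0 0.118 0 0;85 0 0 0 0.119 0 0"}}

```text
time: 16.95
tool_pos: [0.6489, 0.2162, 0.1572]
ee_rot: [-1.473, 1.563, -2.922]
wrist_force: [-0.0, -0.1, -0.0]
width: 0.0801
```

Emit:
{"name": "step_arm", "arguments": {"motion": "85 0.1 -1.2 1.4 0 0 0;85 0.2 -2 2.3 0 0 0;85 0.2 -2.6 3.0 0 0 0;85 0.2 -2.6 3.0 0 0 0;85 0.2 -2.6 3.0 0 0 0;85 0.2 -2.6 3.0 0 0 0;85 0.2 -2.6 3.0 0 0 0;85 0.2 -2.6 3.0 0 0 0;85 0.2 -2.6 3.0 0 0 0;85 0.2 -2.5 2.8 0 0 0;85 0 -1.8 2.0 0 0 0;85 0 -0.9 1.0 0 0 0;85 0 -0.3 0.4 0 0 0;85 0 0 0 0 0 0;85 0 0 0 0 0 0"}}

```text
time: 18.2
tool_pos: [0.4228, -0.1234, 0.1413]
ee_rot: [-2.349, 1.568, 2.491]
wrist_force: [0.4, -0.2, 0.8]
width: 0.0795
```

```bash
python3 - <<'E'
from h import *
plan(.4251,-.124,.15,-1.443)
cv2.imwrite("pics/w7.png",snapshot("wrist")[:,:,::-1])
E
```

```text
t 18.20 pos [ 0.4228 -0.1234  0.1413] zang -1.443 w 0.0795 F [ 0.4 -0.2  0.8] j6 1.03
turn [-0.    -0.002  0.002] shift cm after turn [-0.87  0.22  0.09] rows turn 0.0 shift 0.2
```

View pics/w7.png

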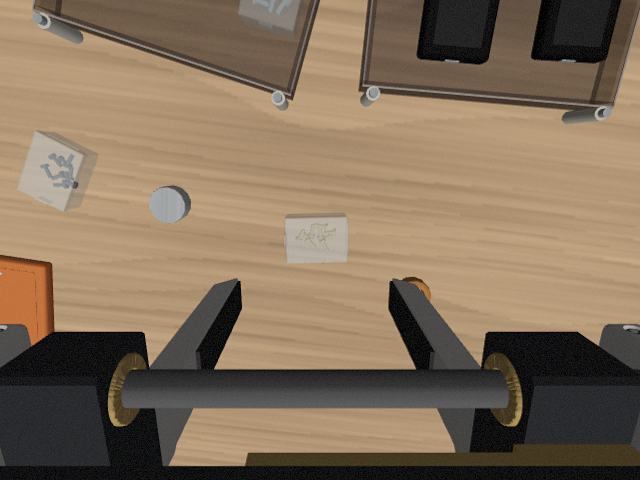

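```bash
python3 - <<'E'
from h import *
a=cv2.imread("pics/w7.png")
cv2.imwrite("pics/w7c.png",cv2.resize(a[190:310,270:430],None,fx=5,fy=5,interpolation=cv2.INTER_CUBIC))
E
```

```text
(no output)
```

View pics/w7c.png

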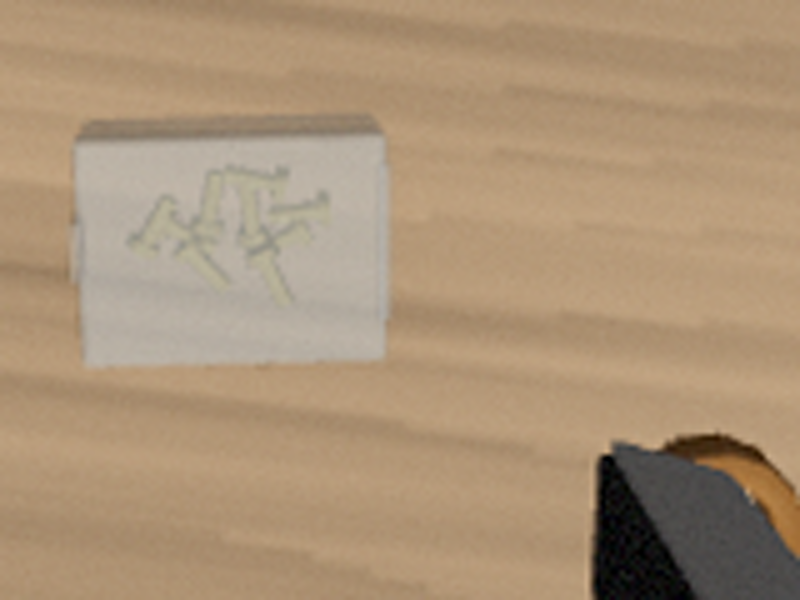

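```bash
python3 - <<'E'
from h import *
p=camera_params("wrist")
b=np.array([(77,142),(385,134),(385,358),(85,366)])/5+[270,190]
X=ray(p,b,.022)[:,:2]; print(X.round(4).tolist()); c=X.mean(0); 
for i in range(3): d=X[i+1]-X[i]; print(np.linalg.norm(d).round(4),np.arctan2(d[1],d[0]).round(3))
print(c, "ring", ray(p,[(412,280),(428,290)],.004).round(4).tolist())
plan(c[0],c[1],.022,-1.443)
E
```

```text
[[0.4421, -0.097], [0.4497, -0.1456], [0.4126, -0.1513], [0.4049, -0.1023]]
0.0492 -1.415
0.0375 -2.989
0.0496 1.728
[ 0.42731976 -0.12403812] ring [[0.3977, -0.2138, 0.004], [0.3902, -0.2299, 0.004]]
t 18.25 pos [ 0.4232 -0.1232  0.1417] zang -1.442 w 0.0798 F [-0.8 -0.8 -0.4] j6 1.03
turn [ 0.001 -0.002  0.002] shift cm after turn [11.97  0.4   0.14] rows turn 0.0 shift 2.9
```

Emit:
{"name": "step_arm", "arguments": {"motion": "80 2 0.2 0.1 -0.02 0 0;80 3 0.2 0 0 0 0;80 2.8 0 0 0 0 0;80 1.8 0 0 0 0 0;80 1.1 0 0 0 0 0;80 0.5 0 0 0 0 0;80 0.3 0 0 0 0 0;65 0.2 0 0 0 0 0;65 0 0 0 0 0 0;65 0 0 0 0 0 0"}}

```text
time: 19.08
tool_pos: [0.4283, -0.1248, 0.0271]
ee_rot: [1.071, 1.569, -0.352]
wrist_force: [0.6, 0.3, 0.5]
width: 0.0619
```

Emit:
{"name": "step_arm", "arguments": {"motion": "62 0.3 0 0 0 0 0;62 0.15 0 0 0 0 0;62 0 0 0 0 0 0;0 0 0 0 0 0 0;0 0 0 0 0 0 0;0 0 0 0 0 0 0;0 0 0 0 0 0 0;0 0 0 0 0 0 0;0 0 0 0 0 0 0"}}

```text
time: 19.83
tool_pos: [0.4274, -0.1245, 0.0215]
ee_rot: [2.45, 1.571, 1.027]
wrist_force: [-0.2, -0.3, 0.2]
width: 0.0499
```

```bash
python3 - <<'E'
from h import *
c,s=np.cos(-.182),np.sin(-.182)
t=np.array([.6057,-.0149])+np.array([-s,c])*(-.007); print(t); plan(t[0],t[1],.14,-.182)
E
```

```text
[ 0.60443302 -0.02178439]
t 19.83 pos [ 0.4274 -0.1245  0.0215] zang -1.423 w 0.0499 F [-0.2 -0.3  0.2] j6 1.01
turn [-1.241 -0.    -0.   ] shift cm after turn [-11.85  13.31  15.55] rows turn 9.9 shift 5.7
```

Emit:
{"name": "step_arm", "arguments": {"motion": "0 -0.6 0 0 0 0 0;0 -1.5 0 0 0 0 0;0 -2.5 0 0 0 0 0;0 -2.5 0 0 -0.113 0 0;0 -2 0 0 -0.113 0 0;0 -1.5 0 0 -0.113 0 0;0 -1.0 0 0 -0.113 0 0;0 -0.3 0 0 -0.113 0 0;0 0 0 0 -0.113 0 0;0 0 0 0 -0.113 0 0;0 0 0 0 -0.113 0 0;0 0 0 0 -0.113 0 0;0 0 0 0 -0.113 0 0;0 0 0 0 -0.111 0 0"}}

```text
time: 21.0
tool_pos: [0.4273, -0.1245, 0.1408]
ee_rot: [0.111, 1.571, -0.066]
wrist_force: [-0.2, -0.1, -0.9]
width: 0.0493
```

Emit:
{"name": "step_arm", "arguments": {"motion": "0 0 1.1 1.3 0 0 0;0 0 1.9 2.2 0 0 0;0 0 2.2 2.6 0 0 0;0 0 2.4 2.8 0 0 0;0 0 2.4 2.8 0 0 0;0 0 1.8 2.1 0 0 0;0 0 1.0 1.1 0 0 0;0 0 0.5 0.6 0 0 0;0 0 0 0 0 0 0;0 0 0 0 0 0 0"}}

```text
time: 21.83
tool_pos: [0.6034, -0.022, 0.1403]
ee_rot: [-2.737, 1.57, -2.919]
wrist_force: [-0.4, 0.2, -1.4]
width: 0.05
```

```bash
python3 - <<'E'
from h import *
plan(.6044,-.0218,.14,-.182)
cv2.imwrite("pics/w8.png",snapshot("wrist")[:,:,::-1])
E
```

```text
t 21.83 pos [ 0.6034 -0.022   0.1403] zang -0.182 w 0.0500 F [-0.4  0.2 -1.4] j6 0.05
turn [ 0.    -0.001  0.   ] shift cm after turn [0.03 0.04 0.09] rows turn 0.0 shift 0.0
```

View pics/w8.png

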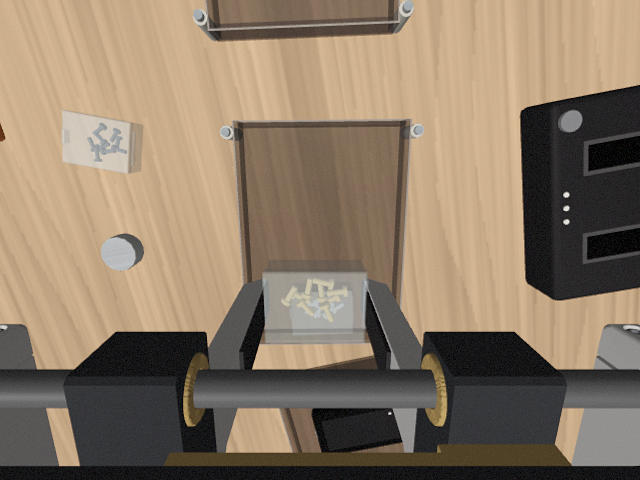

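```bash
cat > m3.py <<'E'
from h import *
p=camera_params("wrist"); o=robot.get_obs(); R=rotm(o)
Rc=p["R"]@R; tc=p["R"]@o["tool_pos"]+p["t"]   # tool->cam
zz=np.array([np.cos(1.616),np.sin(1.616),0]); xx=np.array([0,0,-1.]); Rt=np.c_[xx,np.cross(zz,xx),zz]
pos=np.array([.6143,-.2014,.1589]); p3=dict(p); p3["R"]=Rc@Rt.T; p3["t"]=tc-p3["R"]@pos
S=ray(p,[(227,131),(417,130)],.04)[:,:2]; m=S.mean(0); d=S[1]-S[0]; yw=np.arctan2(d[1],d[0]); print("yaw",yw,np.linalg.norm(d))
ex=np.array([np.cos(yw),np.sin(yw)]); ey=np.array([-ex[1],ex[0]])
f=lambda n,v:print(n,((v-m)@ex).round(4),((v-m)@ey+.081).round(4))
f("tcp",o["tool_pos"][:2]); f("topc",np.array([.6057,-.0149]))
for n,u,z in (("rim+y",[(235,122),(410,121)],.034),("held",[(263,272),(367,272),(367,343),(263,343)],o["tool_pos"][2]-.0215+.022)):
    for v in ray(p,u,z)[:,:2]: f(n,v)
for v in ray(p3,[(470,145),(418,305)],.04)[:,:2]: f("studs w3",v)
for v in ray(p3,[(458,198),(503,206),(488,267),(443,259)],.036)[:,:2]: f("kept w3",v)
E
python3 m3.py; python3 -c "
import cv2
a=cv2.imread('pics/w3.png');cv2.imwrite('pics/w3c.png',cv2.resize(a[130:340,400:640],None,fx=2.8,fy=2.8,interpolation=cv2.INTER_CUBIC))"
```

```text
yaw -0.17723708281776407 0.1328347697981997
tcp -0.0047 -0.0077
topc -0.0035 0.0001
rim+y -0.0617 0.0874
rim+y 0.0627 0.0874
held -0.0299 0.0118
held 0.0195 0.0115
held 0.0208 -0.0261
held -0.0315 -0.0259
studs w3 -0.0652 -0.0857
studs w3 0.0691 -0.0855
kept w3 -0.025 -0.0799
kept w3 -0.0269 -0.0427
kept w3 0.0245 -0.0367
kept w3 0.0261 -0.0757
```

View pics/w3c.png

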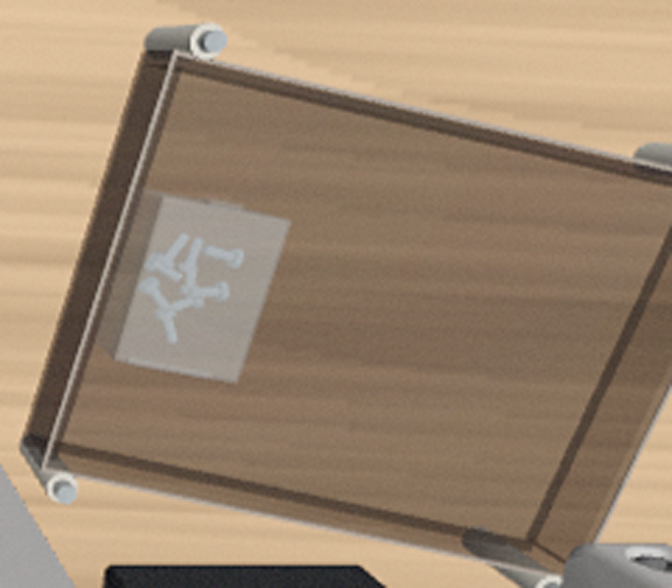

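Emit:
{"name": "step_arm", "arguments": {"motion": "0 1.5 0 0.3 0 0 0;0 2.5 0 0.2 0 0 0;0 2.5 0 0 0 0 0;0 1.7 0 0 0 0 0;0 1.0 0 0 0 0 0;0 0.5 0 0 0 0 0;0 0.3 0 0 0 0 0;0 0.2 0 0 0 0 0;0 0 0 0 0 0 0;0 0 0 0 0 0 0"}}

```text
time: 22.72
tool_pos: [0.6096, -0.0228, 0.0398]
ee_rot: [0.084, 1.568, -0.098]
wrist_force: [0.9, -0.4, -0.6]
width: 0.0496
```

Emit:
{"name": "step_arm", "arguments": {"motion": "0 0.2 0 0 0 0 0;0 0.15 0 0 0 0 0;0 0.1 0 0 0 0 0;0 0 0 0 0 0 0;0 0 0 0 0 0 0"}}

```text
time: 23.13
tool_pos: [0.6095, -0.0227, 0.0356]
ee_rot: [0.084, 1.569, -0.098]
wrist_force: [-1.3, -0.3, 6.0]
width: 0.0497
```

Contact force is 6 N, so the box is seated. Release and rise.

Emit:
{"name": "step_arm", "arguments": {"motion": "62 0 0 0 0 0 0;62 0 0 0 0 0 0;62 0 0 0 0 0 0;62 0 0 0 0 0 0;62 -0.4 0 0 0 0 0;62 -1.5 0 0 0 0 0;62 -3 0 0 0 0 0;62 -4 0 0 0 0 0;80 -3 0 0 0 0 0;80 -1 0 0 0 0 0;80 0 0 0 0 0 0"}}

```text
time: 24.05
tool_pos: [0.6109, -0.0229, 0.1675]
ee_rot: [0.064, 1.562, -0.118]
wrist_force: [0.1, 0.1, -0.0]
width: 0.074
```

```bash
python3 - <<'E'
from h import *
plan(.4530,.0874,.15,-.318)
cv2.imwrite("pics/w9.png",snapshot("wrist")[:,:,::-1])
E
```

```text
t 24.05 pos [ 0.6109 -0.0229  0.1675] zang -0.182 w 0.0740 F [ 0.1  0.1 -0. ] j6 0.05
turn [ 0.136  0.008 -0.001] shift cm after turn [  1.75   5.54 -18.45] rows turn 1.1 shift 4.6
```

View pics/w9.png

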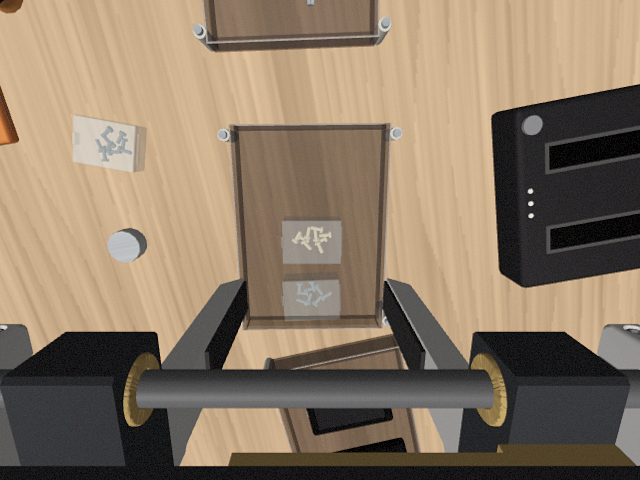

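Box_a (brass) is seated at (311,242), aligned with the kept box at (311,299) and with a gap between them. Next is box_b (steel), at (107,144) in this view.

Emit:
{"name": "step_arm", "arguments": {"motion": "80 0 0 0 0.068 0 0;80 0 0 0 0.068 0 0;80 0.2 0.6 -2 0 0 0;80 0.3 0.9 -3 0 0 0;80 0.3 1.1 -3.7 0 0 0;80 0.3 1.1 -3.7 0 0 0;80 0.2 0.9 -3 0 0 0;80 0 0.6 -2 0 0 0;80 0 0.3 -1 0 0 0;80 0 0 0 0 0 0;80 0 0 0 0 0 0"}}

```text
time: 25.02
tool_pos: [0.451, 0.0869, 0.1487]
ee_rot: [-2.426, 1.569, -2.743]
wrist_force: [0.7, 1.2, 0.6]
width: 0.0751
```

```bash
python3 - <<'E'
from h import *
plan(.4530,.0874,.15,-.318)
a=snapshot("wrist")[:,:,::-1]
cv2.imwrite("pics/w10.png",a)
cv2.imwrite("pics/w10c.png",cv2.resize(a[180:300,240:400],None,fx=5,fy=5,interpolation=cv2.INTER_CUBIC))
E
```

```text
t 25.02 pos [0.451  0.0869 0.1487] zang -0.318 w 0.0751 F [0.7 1.2 0.6] j6 0.38
turn [ 0.    -0.001  0.001] shift cm after turn [-0.13  0.11  0.17] rows turn 0.0 shift 0.1
```

View pics/w10.png

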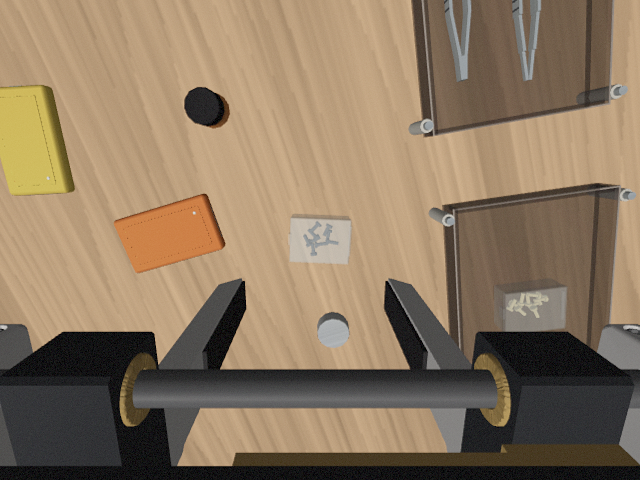

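View pics/w10c.png

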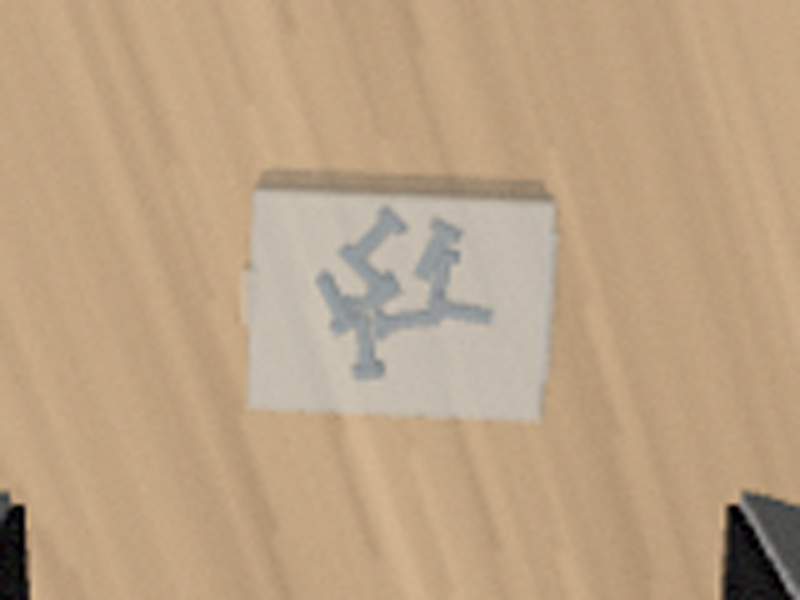

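```bash
python3 - <<'E'
from h import *
p=camera_params("wrist")
b=np.array([(254,187),(554,198),(542,420),(250,409)])/5+[240,180]
X=ray(p,b,.022)[:,:2]; print(X.round(4).tolist()); c=X.mean(0); 
for i in range(3): d=X[i+1]-X[i]; print(np.linalg.norm(d).round(4),np.arctan2(d[1],d[0]).round(3))
print(c)
plan(c[0],c[1],.0215,-.352)
E
```

```text
[[0.4392, 0.114], [0.4854, 0.0968], [0.4725, 0.0608], [0.426, 0.0782]]
0.0493 -0.355
0.0383 -1.916
0.0496 2.784
[0.45577299 0.0874427 ]
t 25.07 pos [0.4516 0.0866 0.1491] zang -0.318 w 0.0750 F [ 0.2 -0.7  0.7] j6 0.38
turn [ 0.034 -0.001  0.001] shift cm after turn [12.76  0.23  0.36] rows turn 0.3 shift 3.1
```

Emit:
{"name": "step_arm", "arguments": {"motion": "78 2 0.1 0.2 0.034 0 0;78 3.2 0.1 0.1 0 0 0;78 3 0 0 0 0 0;78 2 0 0 0 0 0;78 1.2 0 0 0 0 0;70 0.5 0 0 0 0 0;65 0.4 0 0 0 0 0;62 0.2 0 0 0 0 0;62 0.1 0 0 0 0 0;62 0 0 0 0 0 0;62 0 0 0 0 0 0"}}

```text
time: 25.98
tool_pos: [0.4556, 0.088, 0.0249]
ee_rot: [0.456, 1.569, 0.104]
wrist_force: [-0.4, 0.3, 0.1]
width: 0.0582
```

Emit:
{"name": "step_arm", "arguments": {"motion": "62 0.3 0 0 0 0 0;62 0 0 0 0 0 0;0 0 0 0 0 0 0;0 0 0 0 0 0 0;0 0 0 0 0 0 0;0 0 0 0 0 0 0;0 0 0 0 0 0 0;0 0 0 0 0 0 0"}}

```text
time: 26.65
tool_pos: [0.4548, 0.088, 0.0211]
ee_rot: [1.003, 1.571, 0.651]
wrist_force: [-0.4, -0.0, 0.8]
width: 0.0496
```

```bash
python3 - <<'E'
from h import *
a=-.178
t=np.array([.6095,-.0227])+np.array([-np.sin(a),np.cos(a)])*.053; print(t); plan(t[0],t[1],.14,-.182)
E
```

```text
[0.61888426 0.02946259]
t 26.65 pos [0.4548 0.088  0.0211] zang -0.352 w 0.0496 F [-0.4 -0.   0.8] j6 0.42
turn [-0.17  0.   -0.  ] shift cm after turn [-11.89  -2.79  17.2 ] rows turn 1.4 shift 5.1
```

Emit:
{"name": "step_arm", "arguments": {"motion": "0 -0.6 0 0 0 0 0;0 -1.5 0 0 0 0 0;0 -2.5 0 0 0 0 0;0 -2.8 0 0 0 0 0;0 -2.3 0 0 -0.085 0 0;0 -1.5 0 0 -0.085 0 0;0 -0.7 -0.2 1.2 0 0 0;0 0 -0.4 2.4 0 0 0;0 0 -0.6 3.5 0 0 0;0 0 -0.6 3.5 0 0 0;0 0 -0.5 3.1 0 0 0;0 0 -0.3 2.1 0 0 0;0 0 -0.2 1.0 0 0 0;0 0 0 0.4 0 0 0;0 0 0 0 0 0 0;0 0 0 0 0 0 0"}}

```text
time: 27.98
tool_pos: [0.6179, 0.0298, 0.14]
ee_rot: [2.967, 1.57, 2.785]
wrist_force: [-0.3, 0.4, -0.1]
width: 0.0497
```

```bash
python3 - <<'E'
from h import *
plan(.6189,.0295,.0351,-.180)
cv2.imwrite("pics/w11.png",snapshot("wrist")[:,:,::-1])
E
```

```text
t 27.98 pos [0.6179 0.0298 0.14  ] zang -0.182 w 0.0497 F [-0.3  0.4 -0.1] j6 0.14
turn [-0.002 -0.001 -0.   ] shift cm after turn [10.49 -0.02  0.1 ] rows turn 0.0 shift 2.5
```

View pics/w11.png

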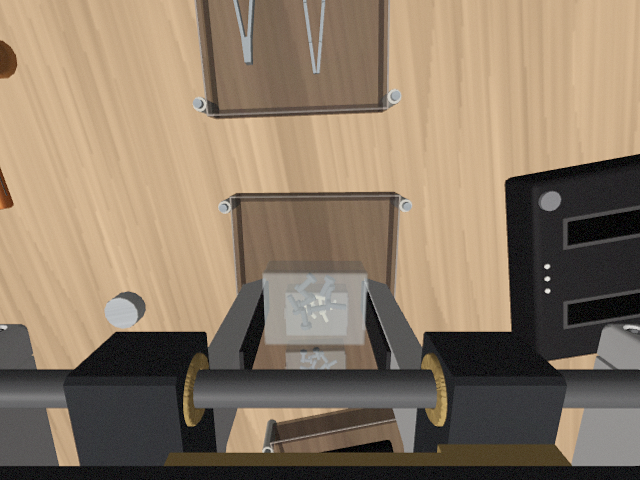

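```bash
python3 - <<'E'
from h import *
p=camera_params("wrist"); o=robot.get_obs()
S=ray(p,[(224,207),(405,205)],.04)[:,:2]; m=S.mean(0); d=S[1]-S[0]; yw=np.arctan2(d[1],d[0]); print("yaw",yw)
ex=np.array([np.cos(yw),np.sin(yw)]); ey=np.array([-ex[1],ex[0]])
for v in list(ray(p,[(263,272),(367,272),(367,345),(263,345)],.1409)[:,:2])+[o["tool_pos"][:2]]: print(((v-m)@ex).round(4),((v-m)@ey+.081).round(4))
E
```

```text
yaw -0.1697186634266741
-0.0244 0.0649
0.0249 0.0644
0.026 0.0256
-0.0263 0.0262
0.0006 0.0452
```

The held box spans tray y 26 to 65 mm. Box_a ends at about 12 mm and the wall is at 85 mm, so I lower it here.

Emit:
{"name": "step_arm", "arguments": {"motion": "0 1.5 0 0.1 0 0 0;0 2.5 0 0 0 0 0;0 2.5 0 0 0 0 0;0 1.7 0 0 0 0 0;0 1.0 0 0 0 0 0;0 0.5 0 0 0 0 0;0 0.3 0 0 0 0 0;0 0.2 0 0 0 0 0;0 0 0 0 0 0 0;0 0 0 0 0 0 0"}}

```text
time: 28.87
tool_pos: [0.6206, 0.0292, 0.0393]
ee_rot: [0.171, 1.569, -0.011]
wrist_force: [0.0, 0.4, -0.6]
width: 0.0497
```

Emit:
{"name": "step_arm", "arguments": {"motion": "0 0.2 0 0 0 0 0;0 0.15 0 0 0 0 0;0 0.1 0 0 0 0 0;0 0 0 0 0 0 0;0 0 0 0 0 0 0"}}

```text
time: 29.28
tool_pos: [0.6205, 0.0291, 0.0351]
ee_rot: [0.17, 1.569, -0.012]
wrist_force: [-1.0, -0.2, 5.5]
width: 0.0496
```

Emit:
{"name": "step_arm", "arguments": {"motion": "62 0 0 0 0 0 0;62 0 0 0 0 0 0;62 0 0 0 0 0 0;62 0 0 0 0 0 0;62 -0.4 0 0 0 0 0;62 -1.5 0 0 0 0 0;62 -3 0 0 0 0 0;62 -4 0 0 0 0 0;62 -4 0 0 0 0 0;62 -2 0 0 0 0 0;62 -0.5 0 0 0 0 0;62 0 0 -3 0 0 0;62 0 0 -4 0 0 0;62 0 0 -4 0 0 0;62 0 0 -4 0 0 0;62 0 0 -3 0 0 0;62 0 0 -1 0 0 0;62 0 0 0 0 0 0"}}

```text
time: 30.78
tool_pos: [0.4309, 0.0639, 0.1864]
ee_rot: [-3.016, 1.569, 3.087]
wrist_force: [-0.5, -0.5, 0.4]
width: 0.0582
```

```bash
python3 - <<'E'
from h import *
plan(.45,0,.2,-.180)
t=snapshot("top")[:,:,::-1]; s=snapshot("side")[:,:,::-1]
cv2.imwrite("pics/t12.png",cv2.resize(t[130:220,225:495],None,fx=2.95,fy=2.95,interpolation=cv2.INTER_CUBIC))
cv2.imwrite("pics/s12.png",cv2.resize(s[150:350,310:530],None,fx=2.8,fy=2.8,interpolation=cv2.INTER_CUBIC))
E
```

```text
t 30.78 pos [0.4309 0.0639 0.1864] zang -0.181 w 0.0582 F [-0.5 -0.5  0.4] j6 0.20
turn [-0.001 -0.001  0.   ] shift cm after turn [-1.36 -5.95  3.02] rows turn 0.0 shift 1.6
```

View pics/t12.png

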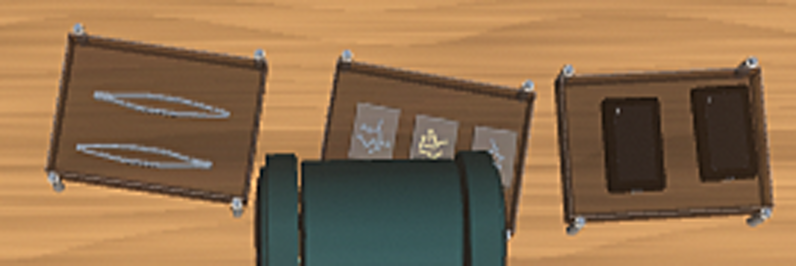

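View pics/s12.png

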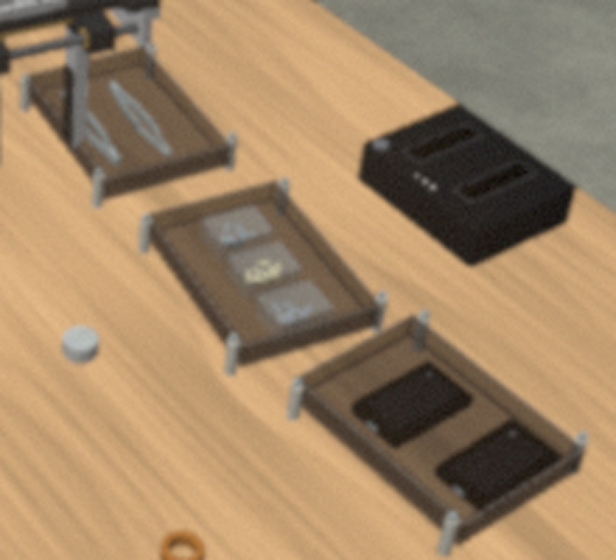

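Both views show each tray holding its own kind, flat, with clear gaps and nothing on a wall. In the top crop the tweezers are at (160,105), the three boxes at (375,133), (434,140) and (494,150), and the drives at (633,145) and (724,133). The gripper is clear of everything.

```bash
python3 -c "
from bench import robot
print(robot.close_job(), robot.get_obs()['time'])"
```

```text
the job is handed in; nothing more can be done
the job is handed in; nothing more can be done
```

I sorted all four loose things into their trays in the order given: the black drive, the tweezers, box_a (brass), then box_b (steel). Each was lowered until it touched the tray floor (at most about 6 N at the wrist) and then released. The job was handed in at about 31 s of the 88 s allowed.

- **Final checks:** the last top and side pictures showed every item flat beside its own kind, with clear gaps and no contact with walls. The three boxes stand in one evenly spaced row. The arm hid the lower edge of the box tray in the top view, so I relied on the side view there.
- **Kept items:** they looked unmoved in the pictures, but I judged that by eye and did not measure it.
- **Disagreement:** the top and wrist cameras differed by up to about 5 mm in position, so I used the wrist camera's measurements for the grasps and placings. No check failed.

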